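Gauge a knife-handle blank in the bench caliper

TASK

Gauge the width of the octagonal knife-handle blank: lay it flat on the bed of the bench caliper between the open jaws, lying along them and covering the whole of their measuring faces, and let go of it. Then slide the moving jaw by its thumb tab until both jaws bear on the blank with a light but definite touch of a few newtons, so that the jaw is not forced or tilted. Leave the jaws closed on the blank and the other pieces where they lie.

Things in the scene. Friction and masses are not known exactly. Their poses are not given: they have to be found in the camera images.
- blank: The handle blank: the only octagonal piece, wood with a black collar at one end, 120 mm long, 31 mm across flats, about 0.1 kg. Origin at the middle of its length and thickness (half the thickness above what it lies on); x along its length, to the collar end, z up at the start. Either end may go first into the caliper.
- gauge: Bench caliper, fixed to the table. Steel bed 170 (x) x 270 (y) x 12 mm high. Origin under the bed's centre at table height; x points from the open side (jaw tips) to the beam, y is the way the sliding jaw opens, z up. Jaws reach from the beam to x = -20, 15 to 41 mm above the table; measuring faces x = -20 to +18: the sliding one at y = -50 + carriage, the fixed one at y = -50 to -34 (see anvil).
- beam (a point): Middle of the beam's top, 45 mm above the table, at gauge x = +60, y = 0. The beam runs along gauge y, 16 mm wide, its underside 23 mm above the table (the blank may reach in to gauge x = +48); grey end blocks, 48 mm high, at gauge y = -118 and +118.
- nest (a point): Where the blank's centre should roughly lie: gauge x = -18 (anything from -33 to -12 will do), half a blank's thickness above the bed (height 27.5), at gauge y = -14.5: 4 to 20 mm clear of the fixed face (anywhere between the jaws will do: the sliding jaw pushes it home). Lying along gauge x, its outer end sticks out past the jaw tips, where it can be held.
- anvil: The fixed jaw. Origin on the beam's centre line, 12 mm above the table, in the plane gauge y = -50; axes as the gauge's. Its measuring face is a clamped adjustable steel pad, 38 mm (x) x 26 mm high, at gauge x = -20 to +18, that stands out 0 to 16 mm past that plane towards +y: set differently each time and not reported. The jaw behind lies 3 mm back.
- carriage (a joint): Place of the sliding jaw in m: its measuring face is at gauge y = -0.05 + this value; larger is more open, at most 0.088, 0.066 to 0.084 at the start. The gap between the faces is smaller by what the fixed pad stands out (0 to 0.016). It slides with about 3 N of friction and stays where it is left.
- jaw: The sliding jaw, carried by the carriage. Origin on the beam's centre line in the plane of its measuring face, 12 mm above the table; axes as the gauge's when it is square. It has springy play: it tilts (turns about z at its origin) by 1 rad per 22 N m, so 10 N on the middle of its measuring face tilts it about 0.028 rad.
- jaw_face (a point): Middle of the sliding jaw's measuring face (38 mm along x, 26 mm high), 61 mm from the beam's centre line; -y points out of the face, to the fixed jaw.
- tab (a point): Centre of the top of the thumb tab on the carriage: a steel plate 30 (x) x 12 (y) mm standing over the beam, from 52 to 89 mm above the table, its centre 24 mm on the +y side of the sliding face. Free on both y sides, it can be pushed or pinched; push it along gauge -y to close.
- dowel: Bystander: round wooden dowel, 25 mm thick, 100 mm long, lying on a narrow flat. Origin at its centre, x along it.
- block: Bystander: flat rectangular wooden block 70 x 45 x 28 mm. Origin under its centre.
- ferrule: Bystander: brass tube, 32 mm outside, 22 mm high, standing. Origin under its centre.
- awl: Bystander: awl, 160 mm long, wooden handle 25 mm thick. Origin where blade and handle meet; x to the point.

How it is judged:
On the way, in this order (a step that is already met when the one before it is completed fails the run):
1. the blank lies on the bed between the jaws, over the measuring faces, let go, the sliding jaw still open (z of blank in the frame of gauge between 0.024 and 0.031 m and y of blank in the frame of gauge above -0.05 m and y of blank in the frame of jaw_face below 0 m and x of blank in the frame of gauge between -0.035 and -0.005 m and angle between the x axis of blank and the x axis of gauge, either way round below 0.2 rad and contact force between the fingers and blank below 0.1 N and value of joint carriage above 0.053 m and linear speed of blank below 0.02 m/s), for 0.2 s.
2. both jaws bear on the blank with at least 1.5 N (contact force between each of jaw, anvil and blank above 1.5 N), for 0.2 s.
At the end, for the whole second after the job is handed in: The blank rests flat on the bed between the jaws, over the measuring faces (centre at gauge x -35 to -5 mm), square to them within 0.06 rad; both jaws touch it (over 0.3 N each), the sliding jaw tilted under 0.03 rad, carriage below 50 mm (z of blank in the frame of gauge between 0.024 and 0.031 m and y of blank in the frame of gauge above -0.05 m and y of blank in the frame of jaw_face below 0 m and x of blank in the frame of gauge between -0.035 and -0.005 m and angle between the x axis of blank and the x axis of gauge, either way round below 0.06 rad and contact force between each of jaw, anvil and blank above 0.3 N and angle between the x axis of jaw and the x axis of gauge, either way round below 0.03 rad and value of joint carriage below 0.05 m and linear speed of blank below 0.01 m/s).
It fails at once if the sliding jaw presses the blank with more than 12 N (contact force between jaw and blank above 12 N).
It fails at once if the sliding jaw is tilted more than 0.045 rad (angle between the x axis of jaw and the x axis of gauge, either way round above 0.045 rad).
It fails at once if a bystander (dowel, block, ferrule, awl) is moved more than 20 mm (distance of any of dowel, block, ferrule, awl from where it was at the start of the episode above 0.02 m).
It also fails if it takes over 51 s, if anything falls off the work surface, if the arm or the gripper's body presses on something with over 40 N, if the wrist force passes 120 N, or if a joint passes its speed limit or range.

ROBOT

A 7-joint arm with a two-finger parallel gripper is mounted at the origin on the work surface. World frame = base frame: x ahead of the robot, y to its left, z up, the work surface at z = 0. Lengths are in m, angles in rad, forces in N, time in s.
With the tool pointing down it reaches from about 0.35 to 0.9 m from the base axis. Payload 8.1 kg.
Tool frame: the origin (TCP) lies on the centre line of the jaws, within the pads' length; the fingertips stand arm.tips_ahead ahead of it and the grasp point (between the pads) lies 8 mm behind it (arm.tips_ahead is the distance from the TCP to the fingertips, in m); z points along the fingers, y is the direction in which the jaws open and shut (so a half turn about z gives the same grasp; the last joint's range is limited). The gripper opens to 92 mm and grips with 3 to 60 N. Pads are 19 mm wide; open, the fingers measure 130 mm over their backs; the gripper's body (75 mm by 190 mm) begins 47 mm behind the grasp point.
Start: joints at [1.112, 0.434, 0.025, 1.573, -0.012, 1.134, -0.075], TCP at [0.218, -0.586, 0.238] pointing down, gripper open.
Joint ranges: [-2.62, 2.62], [-0.44, 2.09], [-1.27, 1.32], [0.08, 2.57], [-1.32, 4.46], [0.12, 2], [-2.74, 2.74]. Speed limits (rad/s): [2.22, 2.22, 3.01, 3.01, 3.14, 3.14, 3.14].

INTERFACE

Orientations are given as a rotation vector (axis times angle).
In Python, from cell import arm gives the robot as it stands. The module is installed in compiled form; this text tells all that it offers.
- The arm moves only by the tool jog_arm, never from a script. Its argument "moves" is a list of rows, each an object with "twist": the turn, a rotation vector about the tool's x, y, z in units of 10 degrees (1.0 is 10 degrees), a list of three; "xyz": the shift along the tool's x, y, z in units of 60 mm (1.0 is 60 mm), a list of three; "grip": the closure, from -1 (fully open) to 1 (shut). A call has 1 to 5 rows; each row is the pose to reach, as a shift and turn from the pose commanded when the call began, along the tool's axes at that moment; what a row does not reach only later rows make up. A row lasts 1/8 s, in which the tool goes at most 62.5 mm and 10.7 degrees, less where a joint would pass 70% of its speed; a pose out of reach is approached as far as the arm can. A call with a gripper value outside its range is refused whole. The fingers move at their own pace and stop on an object; "force" is the grip in N (left out, the last holds). Time passes only in rows, so rows that repeat a pose let the fingers close. It gives the time, the measured TCP pose, the force and the opening at its end, in the units of the state.
- arm.observe(): the state, without advancing time (a new reading comes with each control period).
- arm.get_image(name): name is "side" or "top"; returns the picture (400x640x3 uint8, blue, green, red); there is no depth.
- arm.camera_params(name): a dict with "mtx" (3x3 intrinsics, pixels), "T" (4x4, takes a point from camera to world coordinates). Camera axes: x right, y down, z forward; pixel columns grow to the right and rows downward; lengths in m; the calibration is good to about 2 mm. A picture is of the moment at which its call begins. camera_params takes no time and is no camera call.
- arm.sign_off(): hands the job in, once; it reports no verdict.
The state is a dict: "clock": time; "joints": joint angles; "dq": joint speeds; "joint_efforts": joint torques, N m; "position": TCP position; "ee_rot": TCP orientation; "force": force on the tool from outside, world axes, zero at the start; "ft_torque": the same for the moment, N m; "width": opening from 0.0 (shut) to 1.0 (fully open).
Only numpy, scipy, OpenCV 4.12 (cv2) and the standard library are available. Lean on these libraries where they do the work, as an engineer would, in place of code of your own. Each camera call takes 0.05 s, during which the arm holds its last target. There are 200 camera calls.

## Working session

There is one attempt and no reset: what is moved stays moved. The work goes in short steps, Python scripts to look and compute and a tool call to move; the robot and the scene stay as the last step left them, time stands still between calls to the robot, and variables do not carry over. Pictures are saved under pics/ and viewed, about 8 in all and at most 12, crops included, and the job is handed in when it is done.

Besides the shell and the picture viewer there is one more tool, called after "Call:" by a JSON object that holds its "method" and its "body". jog_arm: Moves the arm, as the interface text tells. Its arguments: {"type":"object","properties":{"moves":{"type":"array","items":{"type":"object","properties":{"twist":{"type":"array","items":{"type":"number"}},"xyz":{"type":"array","items":{"type":"number"}},"grip":{"type":"number"}}}},"force":{"type":"number"}},"required":["moves"]}

```bash
mkdir -p pics; cat > h.py <<'E'
import numpy as np, cv2
from cell import arm
from scipy.spatial.transform import Rotation as R
def ray(n,uv):
    c=arm.camera_params(n);T=np.array(c["T"]);K=np.array(c["mtx"])
    d=T[:3,:3]@np.linalg.solve(K,[uv[0],uv[1],1.]);return T[:3,3],d
def onz(n,uv,z):
    o,d=ray(n,uv);return o+d*(z-o[2])/d[2]
def tri(a,b):
    (o1,d1),(o2,d2)=ray("top",a),ray("side",b)
    s=np.linalg.lstsq(np.c_[d1,-d2],o2-o1,rcond=None)[0]
    p,q=o1+d1*s[0],o2+d2*s[1];return (p+q)/2,np.linalg.norm(p-q)
def proj(n,p):
    c=arm.camera_params(n);T=np.linalg.inv(np.array(c["T"]));q=np.array(c["mtx"])@(T[:3,:3]@np.array(p)+T[:3,3]);return q[:2]/q[2]
E
python3 - <<'E'
from h import *
for n in("top","side"):
    cv2.imwrite(f"pics/{n}0.png",arm.get_image(n)); c=arm.camera_params(n); print(n,np.round(c["mtx"],1).tolist(),np.round(c["T"],3).tolist())
o=arm.observe();print({k:np.round(v,3).tolist() for k,v in o.items()},arm.tips_ahead)
E
```

```text
top [[430.0, 0.0, 320.9], [0.0, 430.0, 203.5], [0.0, 0.0, 1.0]] [[0.022, -0.995, 0.094, 0.523], [-0.999, -0.019, 0.032, -0.115], [-0.03, -0.095, -0.995, 0.909], [0.0, 0.0, 0.0, 1.0]]
side [[496.5, 0.0, 318.1], [0.0, 496.5, 197.3], [0.0, 0.0, 1.0]] [[-0.892, -0.263, 0.368, 0.255], [-0.452, 0.51, -0.732, 0.554], [0.005, -0.819, -0.574, 0.581], [0.0, 0.0, 0.0, 1.0]]
{'clock': 0.1, 'joints': [1.112, 0.435, 0.025, 1.574, -0.012, 1.134, -0.075], 'dq': [-0.0, -0.001, 0.0, -0.003, 0.001, 0.001, -0.001], 'joint_efforts': [0.003, -66.914, 0.988, -31.515, -0.061, 0.038, 0.0], 'position': [0.218, -0.585, 0.237], 'ee_rot': [-3.091, -0.556, 0.001], 'force': [1.168, 0.301, -0.523], 'ft_torque': [-0.005, 0.02, 0.003], 'width': 1.002} 0.011
```

View pics/top0.png

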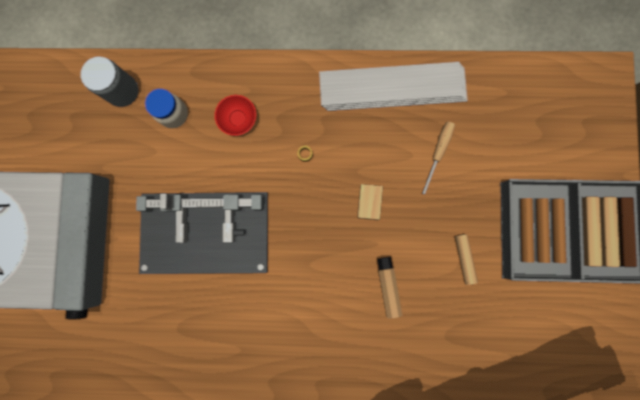

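View pics/side0.png

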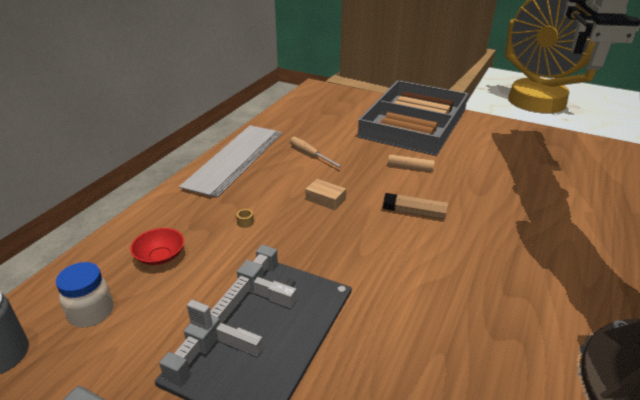

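The top view shows the blank at about (388,287), with its collar at (386,263). The caliper bed spans (140..268, 193..273), with the sliding jaw at (180,225), the tab at about (170,200) and the fixed jaw at (228,225). The side view has the blank at (415,206) and the tab at (200,313). Next I'll enlarge crops for precise pixel positions.

```bash
python3 - <<'E'
from h import *
t=cv2.imread("pics/top0.png");s=cv2.imread("pics/side0.png")
def crop(i,x,y,w,h,k): return cv2.resize(i[y:y+h,x:x+w],None,fx=k,fy=k,interpolation=cv2.INTER_CUBIC)
a=crop(t,130,185,145,95,3.0)*1;b=crop(t,370,245,40,80,3)
c=crop(s,150,240,210,160,2.0);d=crop(s,370,180,90,50,4)
out=np.zeros((600,800,3),np.uint8)
for im,(x,y) in((a,(0,0)),(b,(440,0)),(c,(0,290-10)),(d,(430,300))):
    h,w=im.shape[:2];h=min(h,600-y);w=min(w,800-x);out[y:y+h,x:x+w]=im[:h,:w]
out=cv2.convertScaleAbs(out,alpha=1.4,beta=15)
cv2.imwrite("pics/c1.png",out)
# dark bed mask
hsv=cv2.cvtColor(t,cv2.COLOR_BGR2HSV)
m=((hsv[...,1]<60)&(hsv[...,2]<110)).astype(np.uint8);m[:, :115]=0;m[:,300:]=0;m[:180]=0;m[290:]=0
m=cv2.morphologyEx(m,cv2.MORPH_OPEN,np.ones((3,3)))
cs=max(cv2.findContours(m,0,2)[0],key=cv2.contourArea)
print("bed rect",cv2.minAreaRect(cs),cv2.boundingRect(cs))
box=cv2.boxPoints(cv2.minAreaRect(cs));P=np.array([onz("top",p,.012) for p in box]);print(np.round(P,4).tolist())
# collar black
for n,i,(x0,y0,x1,y1) in(("top",t,(370,245,410,325)),("side",s,(375,185,455,225))):
    m=np.zeros(i.shape[:2],np.uint8);m[y0:y1,x0:x1]=(i[y0:y1,x0:x1].max(2)<45)
    q=cv2.findNonZero(m);print(n,"collar",None if q is None else (len(q),cv2.minAreaRect(q)))
    print("sample wood/table HSV",cv2.cvtColor(i,cv2.COLOR_BGR2HSV)[[295,300,310] if n=="top" else [205,208,195],[390,375,391] if n=="top" else [425,432,430]].tolist())
E
```

```text
bed rect ((202.99996948242188, 232.5), (125.99998474121094, 78.99998474121094), -0.0) (140, 193, 127, 80)
[[0.4566, 0.2891, 0.012], [0.6227, 0.2995, 0.012], [0.6277, 0.0302, 0.012], [0.4629, 0.0246, 0.012]]
top collar (129, ((384.46929931640625, 262.75384521484375), (10.046813011169434, 12.899612426757812), 82.87498474121094))
sample wood/table HSV [[16, 120, 191], [14, 155, 166], [16, 120, 181]]
side collar (167, ((389.47296142578125, 201.6621856689453), (11.343530654907227, 15.289106369018555), 9.462322235107422))
sample wood/table HSV [[15, 114, 172], [15, 116, 172], [14, 148, 162]]
```

View pics/c1.png

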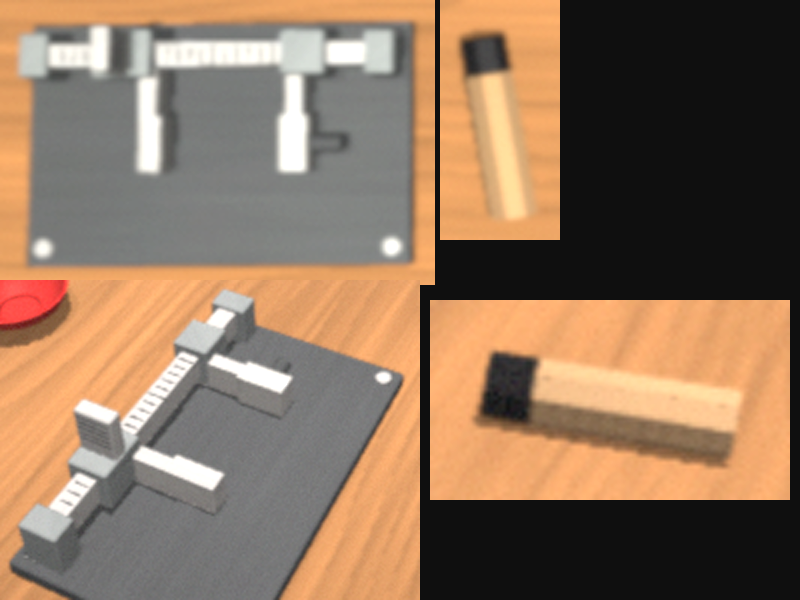

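```bash
python3 - <<'E'
from h import *
t=cv2.imread("pics/top0.png");s=cv2.imread("pics/side0.png")
# end block tops and tab top, clicked from crop -> full pixels
b1,r1=tri((141.3,203.3),(175,363));b2,r2=tri((256.7,201.7),(266.5,250.5))
print("blocks",b1,r1,b2,r2)
tb,rt=tri((163.3,201),(199,304.5));print("tab",tb,rt)
# bed edges by dark threshold along scanlines, subpixel
g=cv2.GaussianBlur(t,(3,3),0).astype(float);d=g[...,2] # red: wood bright, bed dark
def cross(v,th=100):
    i=np.where((v[:-1]>th)!=(v[1:]>th))[0];i=i[0];return i+(v[i]-th)/(v[i]-v[i+1])
L=[(125+cross(d[r,125:160]),r) for r in range(215,265,3)]
Rr=[(285-cross(d[r,285:240:-1]),r) for r in range(200,262,3)]
B=[(c,285-cross(d[285:255:-1,c])) for c in range(150,260,5)]
T=[(c,183+cross(d[183:200,c])) for c in list(range(188,220,4))]
for nm,e in zip("LRBT",(L,Rr,B,T)):
    W=np.array([onz("top",p,.012)[:2] for p in e],np.float32)
    f=cv2.fitLine(W,cv2.DIST_HUBER,0,.01,.01).ravel();print(nm,np.round(f,4),np.round(W[[0,-1]],4).tolist())
# blank: light wood by saturation
for n,i,(x0,y0,x1,y1) in(("top",t,(370,245,410,325)),("side",s,(375,185,455,225))):
    h=cv2.cvtColor(i,cv2.COLOR_BGR2HSV);m=np.zeros(i.shape[:2],np.uint8)
    sub=h[y0:y1,x0:x1];m[y0:y1,x0:x1]=((sub[...,1]<136)|(sub[...,2]<60))
    m=cv2.morphologyEx(m,cv2.MORPH_OPEN,np.ones((3,3)))
    c=max(cv2.findContours(m,0,2)[0],key=cv2.contourArea);q=cv2.minAreaRect(c);print(n,q,cv2.boxPoints(q).round(1).tolist(),np.round(c.reshape(-1,2)[[c[:,0,1].argmin(),c[:,0,1].argmax(),c[:,0,0].argmin(),c[:,0,0].argmax()]].tolist(),1).tolist())
    if n=="top": print(np.round([onz("top",p,.031) for p in cv2.boxPoints(q)],4).tolist())
E
```

```text
blocks [0.59710649 0.28061255 0.04262354] 0.00233905162658365 [0.60565726 0.04328322 0.04436401] 0.0002068744699238275
tab [0.5993831  0.21746473 0.08810686] 0.00017252675117869002
L [0.9994 0.034  0.5254 0.2929] [[0.5759000182151794, 0.2948000133037567], [0.47519999742507935, 0.29120001196861267]]
R [0.9995 0.0302 0.5513 0.0248] [[0.6129000186920166, 0.026799999177455902], [0.4875999987125397, 0.02290000021457672]]
B [ 0.0308 -0.9995  0.4587  0.1564] [[0.45559999346733093, 0.2678999900817871], [0.4625999927520752, 0.04749999940395355]]
T [ 0.0472 -0.9989  0.6255  0.1664] [[0.6240000128746033, 0.19629999995231628], [0.6270999908447266, 0.13660000264644623]]
top ((388.9599914550781, 287.280029296875), (61.35771560668945, 15.563035011291504), 79.69515228271484) [[375.79998779296875, 258.5], [391.1000061035156, 255.6999969482422], [402.1000061035156, 316.1000061035156], [386.79998779296875, 318.8999938964844]] [[384, 257], [388, 317], [378, 259], [401, 315]]
[[0.4965, -0.2001, 0.031], [0.5027, -0.2308, 0.031], [0.3839, -0.2533, 0.031], [0.3776, -0.223, 0.031]]
side ((414.98651123046875, 205.58106994628906), (63.95119857788086, 17.590688705444336), 9.462322235107422) [[382.0, 209.0], [384.8999938964844, 191.60000610351562], [448.0, 202.1999969482422], [445.1000061035156, 219.5]] [[386, 193], [438, 218], [383, 204], [447, 208]]
```

```bash
cat >> h.py <<'E'
G=np.array([.5418,.1597,0]);GY=.033
def gw(x,y,z,Y=None):
    return G+R.from_rotvec([0,0,GY]).apply([x,y,z])
def wg(p): return R.from_rotvec([0,0,-GY]).apply(np.array(p)-G)
def plan(p,yaw):
    o=arm.observe();Rt=R.from_rotvec(o["ee_rot"]);tgt=R.from_euler("z",yaw)*R.from_rotvec([np.pi,0,0])
    alt=R.from_euler("z",yaw+np.pi)*R.from_rotvec([np.pi,0,0])
    w=min(((Rt.inv()*q).as_rotvec() for q in(tgt,alt)),key=np.linalg.norm)
    print("clock",o["clock"],"pos",np.round(o["position"],4),"F",np.round(o["force"],2),"w",round(o["width"],3),"\n xyz",np.round(Rt.inv().apply(np.array(p)-o["position"])/.06,3).tolist(),"twist",np.round(np.degrees(w)/10,3).tolist())
E
python3 - <<'E'
from h import *
c,r=tri((388.96,287.28),(415,205.58));print("blank tri",c,r)
e,_=tri((384.5,262.75),(389.5,201.66));print("collar tri",e,_)
for z in(.015,.031): print(z,onz("top",(388.96,287.28),z),onz("side",(415,205.58),z))
print("anvil face",wg(onz("top",(222.7,233.5),.041)),"slide face",wg(onz("top",(184,233.5),.041)), "tab",wg([.5994,.2175,.088]))
bl=np.array([.4392,-.2285,0]);y=.188
g=bl-.033*np.array([np.cos(y),np.sin(y),0]);print("grasp",g)
plan(g+[0,0,.10],y)
E
```

```text
blank tri [ 0.43812688 -0.22898051  0.01489082] 0.0002547526303132343
collar tri [ 0.48732123 -0.21969508  0.01406332] 0.0007229658083064344
0.015 [ 0.43825861 -0.22892468  0.015     ] [ 0.43797704 -0.22889202  0.015     ]
0.031 [ 0.43977049 -0.22688947  0.031     ] [ 0.43280649 -0.20676037  0.031     ]
anvil face [-0.00345176 -0.04869743  0.041     ] slide face [-0.00251745  0.0306132   0.041     ] tab [0.05947569 0.05586808 0.088     ]
grasp [ 0.40678146 -0.23466752  0.        ]
clock 0.1 pos [ 0.2175 -0.5855  0.237 ] F [ 1.17  0.3  -0.52] w 1.002 
 xyz [4.993, -4.379, 2.289] twist [-0.008, 0.001, 0.961]
```

Call:
{"method": "jog_arm", "body": {"moves": [{"xyz": [1,-0.8,0.2],"twist": [0,0,0.3],"grip": -1},{"xyz": [1.75,-1.55,0.4],"twist": [0,0,0.6],"grip": -1},{"xyz": [2.5,-2.2,0.6],"twist": [0,0,0.96],"grip": -1},{"xyz": [3.25,-2.8,0.8],"twist": [0,0,0.96],"grip": -1},{"xyz": [4,-3.5,1],"twist": [0,0,0.96],"grip": -1}]}}

```text
clock: 0.72
position: [0.3648, -0.3142, 0.1797]
ee_rot: [3.128, 0.295, 0.0]
force: [0.9, -0.2, -0.4]
width: 0.998
```

```bash
python3 - <<'E'
from h import *
y=.188;g=np.array([.4385,-.2288,0])-.033*np.array([np.cos(y),np.sin(y),0])
plan(g+[0,0,.08],y)
E
```

```text
clock 0.725 pos [ 0.3648 -0.3142  0.1797] F [ 0.93 -0.17 -0.38] w 0.998 
 xyz [0.923, -1.169, 1.661] twist [0.001, -0.001, 0.001]
```

Call:
{"method": "jog_arm", "body": {"moves": [{"xyz": [0.5,-0.6,0.4],"grip": -1},{"xyz": [0.9,-1.15,0.8],"grip": -1},{"xyz": [0.92,-1.17,1.3],"grip": -1},{"xyz": [0.92,-1.17,1.66],"grip": -1},{"xyz": [0.92,-1.17,1.66],"grip": -1}]}}

```text
invalid input at $.moves[0]: expected keys twist, xyz, grip
```

```bash
python3 - <<'E'
from h import *
y=.188;g=np.array([.4385,-.2288,0])-.033*np.array([np.cos(y),np.sin(y),0])
plan(g+[0,0,.0145],y)
t=arm.get_image("top")[230:340,340:440];s=arm.get_image("side")[150:250,340:480]
cv2.imwrite("pics/p4.png",np.hstack([cv2.resize(t,None,fx=4,fy=4)[:400],cv2.resize(s,None,fx=2.8,fy=4)[:400]]))
E
```

```text
clock 0.725 pos [ 0.3648 -0.3142  0.1797] F [ 0.93 -0.17 -0.38] w 0.998 
 xyz [0.923, -1.169, 2.753] twist [0.001, -0.001, 0.001]
```

View pics/p4.png

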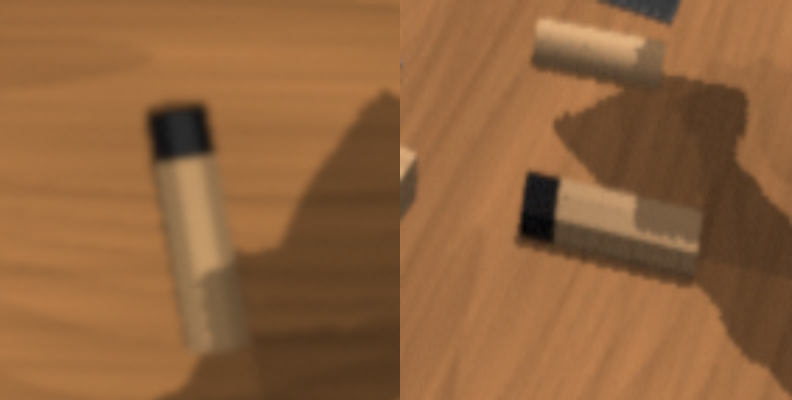

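The picture shows the blank lying where it was, about (388,287) in the full top view, partly in the arm's shadow. The gripper isn't in the frame yet because the move was refused for a missing twist key. I'll resend it.

Call:
{"method": "jog_arm", "body": {"moves": [{"xyz": [0.5,-0.6,0.4],"twist": [0,0,0],"grip": -1},{"xyz": [0.9,-1.15,0.8],"twist": [0,0,0],"grip": -1},{"xyz": [0.92,-1.17,1.3],"twist": [0,0,0],"grip": -1},{"xyz": [0.92,-1.17,1.66],"twist": [0,0,0],"grip": -1},{"xyz": [0.92,-1.17,1.66],"twist": [0,0,0],"grip": -1}]}}

```text
clock: 1.45
position: [0.4039, -0.2366, 0.0792]
ee_rot: [-3.126, -0.295, 0.005]
force: [-0.6, -0.0, 0.3]
width: 1.0
```

```bash
python3 - <<'E'
from h import *
y=.188;g=np.array([.4385,-.2288,0])-.033*np.array([np.cos(y),np.sin(y),0])
plan(g+[0,0,.0145],y)
E
```

```text
clock 1.45 pos [ 0.4039 -0.2366  0.0792] F [-0.61 -0.02  0.32] w 1.0 
 xyz [0.045, -0.017, 1.079] twist [-0.011, 0.017, 0.001]
```

Call:
{"method": "jog_arm", "body": {"moves": [{"xyz": [0.04,0,0.6],"twist": [0,0,0],"grip": -1},{"xyz": [0.04,0,1.06],"twist": [0,0,0],"grip": -1},{"xyz": [0.04,0,1.06],"twist": [0,0,0],"grip": -1},{"xyz": [0.04,0,1.06],"twist": [0,0,0],"grip": 1},{"xyz": [0.04,0,1.06],"twist": [0,0,0],"grip": 1}], "force": 20}}

```text
clock: 2.08
position: [0.4083, -0.2369, 0.0182]
ee_rot: [3.127, 0.295, 0.003]
force: [-0.1, -0.1, -0.2]
width: 0.832
```

Call:
{"method": "jog_arm", "body": {"moves": [{"xyz": [0,0,0],"twist": [0,0,0],"grip": 1},{"xyz": [0,0,0],"twist": [0,0,0],"grip": 1},{"xyz": [0,0,0],"twist": [0,0,0],"grip": 1},{"xyz": [0,0,0],"twist": [0,0,0],"grip": 1}]}}

```text
clock: 2.58
position: [0.4075, -0.2363, 0.0169]
ee_rot: [-3.128, -0.295, 0.0]
force: [-0.7, 0.7, -0.1]
width: 0.397
```

```bash
python3 - <<'E'
from h import *
plan(gw(-.05,-.020,.12),GY)
t=arm.get_image("top")[230:340,340:440];s=arm.get_image("side")[150:250,340:480]
cv2.imwrite("pics/p5.png",np.hstack([cv2.resize(t,None,fx=4,fy=4)[:400],cv2.resize(s,None,fx=2.8,fy=4)[:400]]))
E
```

```text
clock 2.575 pos [ 0.4075 -0.2363  0.0169] F [-0.7   0.74 -0.06] w 0.397 
 xyz [2.559, -5.864, -1.718] twist [-0.0, 0.001, 0.889]
```

View pics/p5.png

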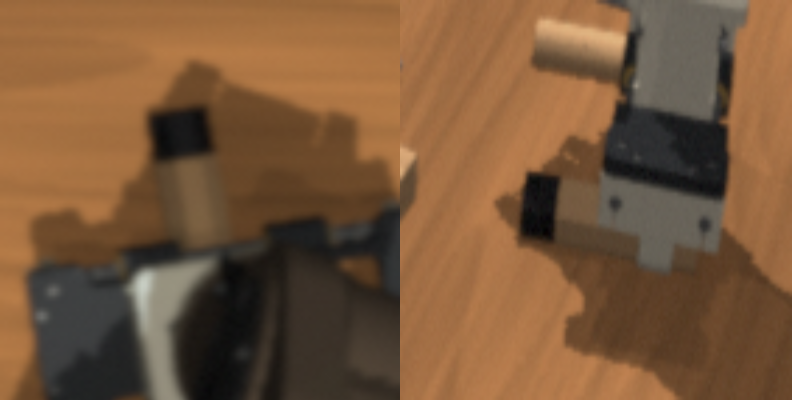

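The fingers straddle the outer half of the blank, with the collar at (385,263) undisturbed, but they are still closing (36 mm open). I'll wait a little longer and check.

Call:
{"method": "jog_arm", "body": {"moves": [{"xyz": [0,0,0],"twist": [0,0,0],"grip": 1},{"xyz": [0,0,0],"twist": [0,0,0],"grip": 1},{"xyz": [0,0,0],"twist": [0,0,0],"grip": 1}]}}

```text
clock: 3.05
position: [0.4074, -0.2363, 0.0169]
ee_rot: [-3.128, -0.295, 0.0]
force: [-0.7, 1.0, 1.3]
width: 0.332
```

Call:
{"method": "jog_arm", "body": {"moves": [{"xyz": [0,0,-0.3],"twist": [0,0,0],"grip": 1},{"xyz": [0,0,-0.6],"twist": [0,0,0],"grip": 1},{"xyz": [0,0,-1.2],"twist": [0,0,0],"grip": 1},{"xyz": [0,0,-1.75],"twist": [0,0,0],"grip": 1},{"xyz": [0,0,-1.75],"twist": [0,0,0],"grip": 1}]}}

```text
clock: 3.68
position: [0.409, -0.2372, 0.1239]
ee_rot: [3.125, 0.294, 0.006]
force: [0.4, 0.4, -2.1]
width: 0.336
```

```bash
python3 - <<'E'
from h import *
plan(gw(-.05,-.020,.12),GY)
E
```

```text
clock 3.675 pos [ 0.409  -0.2372  0.1239] F [ 0.44  0.4  -2.09] w 0.336 
 xyz [2.535, -5.885, 0.058] twist [0.015, -0.023, 0.887]
```

Call:
{"method": "jog_arm", "body": {"moves": [{"xyz": [0.3,-0.7,0],"twist": [0,0,0.2],"grip": 1},{"xyz": [0.6,-1.6,0],"twist": [0,0,0.5],"grip": 1},{"xyz": [1.0,-2.5,0],"twist": [0,0,0.8],"grip": 1},{"xyz": [1.4,-3.4,0],"twist": [0,0,0.88],"grip": 1},{"xyz": [1.8,-4.3,0],"twist": [0,0,0.88],"grip": 1}]}}

```text
clock: 4.3
position: [0.4651, 0.0389, 0.1209]
ee_rot: [3.141, 0.053, -0.001]
force: [1.4, -1.2, -1.0]
width: 0.337
```

```bash
python3 - <<'E'
from h import *
plan(gw(-.05,-.020,.12),GY)
E
```

```text
clock 4.3 pos [0.4651 0.0389 0.1209] F [ 1.41 -1.15 -1.  ] w 0.337 
 xyz [0.513, -1.636, 0.015] twist [0.002, 0.005, 0.006]
```

Call:
{"method": "jog_arm", "body": {"moves": [{"xyz": [0.25,-0.8,0],"twist": [0,0,0],"grip": 1},{"xyz": [0.51,-1.5,0],"twist": [0,0,0],"grip": 1},{"xyz": [0.51,-1.64,0],"twist": [0,0,0],"grip": 1},{"xyz": [0.51,-1.64,0],"twist": [0,0,0],"grip": 1},{"xyz": [0.51,-1.64,0],"twist": [0,0,0],"grip": 1}]}}

```text
clock: 4.92
position: [0.492, 0.1348, 0.1213]
ee_rot: [3.14, 0.051, -0.002]
force: [0.3, 0.5, -1.5]
width: 0.335
```

```bash
python3 - <<'E'
from h import *
plan(gw(-.05,-.020,.045),GY)
t=arm.get_image("top")[160:290,120:290];s=arm.get_image("side")[200:400,120:370]
cv2.imwrite("pics/p6.png",np.hstack([cv2.resize(t,(400,306)),cv2.resize(s,(382,306))]))
# collar position from both views
for n,i,(x0,y0) in(("top",t,(120,160)),("side",s,(120,200))): print(n)
E
```

```text
clock 4.925 pos [0.492  0.1348 0.1213] F [ 0.35  0.48 -1.46] w 0.335 
 xyz [0.011, -0.055, 1.272] twist [0.007, 0.007, -0.002]
top
side
```

View pics/p6.png

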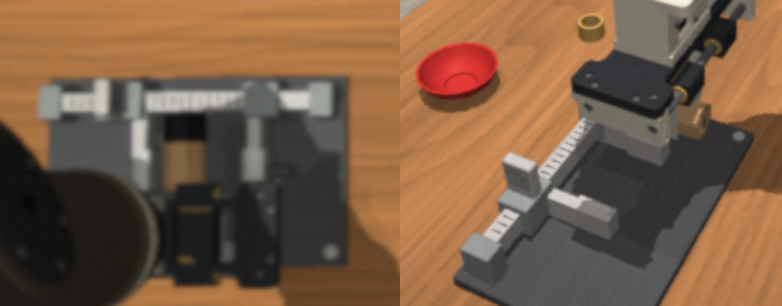

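Call:
{"method": "jog_arm", "body": {"moves": [{"xyz": [0.01,0.01,0.4],"twist": [0,0,0],"grip": 1},{"xyz": [0.01,0.01,0.9],"twist": [0,0,0],"grip": 1},{"xyz": [0.01,0.01,1.3],"twist": [0,0,0],"grip": 1},{"xyz": [0.01,0.01,1.46],"twist": [0,0,0],"grip": 1},{"xyz": [0.01,0.01,1.46],"twist": [0,0,0],"grip": 1}]}}

```text
clock: 5.65
position: [0.493, 0.1355, 0.0341]
ee_rot: [3.141, 0.053, -0.001]
force: [-0.3, 1.1, -1.1]
width: 0.333
```

```bash
python3 - <<'E'
from h import *
print(wg(onz("top",(198.6,213.5),.135)),wg(onz("top",(198.6,213.5),.125)))
plan(gw(-.05,-.022,.029),GY); print(wg(arm.observe()["position"]))
t=arm.get_image("top");h=cv2.GaussianBlur(t,(3,3),0).max(2);print(h[196:226:2,188:214:2])
E
```

```text
[ 0.03073089 -0.02853213  0.135     ] [ 0.03149159 -0.02535833  0.125     ]
clock 5.65 pos [0.493  0.1355 0.0341] F [-0.28  1.11 -1.09] w 0.333 
 xyz [-0.007, -0.009, 0.086] twist [0.003, 0.004, 0.005]
[-0.04956992 -0.02255923  0.03413398]
[[ 73  86  88  87  86  87  87  87  87  87  86  87  86]
 [113 126 133 132 130 130 128 129 131 130 128 129 128]
 [178 184 188 189 190 191 183 190 193 194 186 190 186]
 [187 188 187 187 189 196 188 197 195 199 189 197 192]
 [189 189 192 194 187 193 185 194 190 196 188 196 196]
 [170 171 172 171 159 154 146 154 155 156 152 153 154]
 [ 92 100 100 100  97  94  93  94  94  92  90  90  89]
 [ 68  84  87  87  87  87  87  83  71  63  60  58  55]
 [ 68  84  87  87  87  87  86  73  42  33  32  28  22]
 [ 68  84  86  86  87  86  84  69  34  22  22  22  18]
 [ 71  84  86  86  84  78  68  56  28  19  22  21  18]
 [ 77  85  86  81  71  62  55  45  24  19  21  22  18]
 [ 77  85  85  73  58  54  54  44  28  30  34  35  32]
 [ 66  83  85  71  55  54  53  54  63  81  91  92  86]
 [ 61  80  83  69  55  54  54  67  94 114 123 124 117]]
```

Call:
{"method": "jog_arm", "body": {"moves": [{"xyz": [0,0,0.05],"twist": [0,0,0],"grip": 1},{"xyz": [0,0,0.08],"twist": [0,0,0],"grip": 1},{"xyz": [0,0,0.08],"twist": [0,0,0],"grip": 1},{"xyz": [0,0,0.08],"twist": [0,0,0],"grip": 1}]}}

```text
clock: 6.2
position: [0.4932, 0.1361, 0.0296]
ee_rot: [-3.141, -0.054, -0.0]
force: [-0.6, 0.9, -1.1]
width: 0.337
```

Call:
{"method": "jog_arm", "body": {"moves": [{"xyz": [0,0,0],"twist": [0,0,0],"grip": 0},{"xyz": [0,0,0],"twist": [0,0,0],"grip": 0},{"xyz": [0,0,0],"twist": [0,0,0],"grip": 0},{"xyz": [0,0,0],"twist": [0,0,0],"grip": 0},{"xyz": [0,0,0],"twist": [0,0,0],"grip": 0}]}}

```text
clock: 6.82
position: [0.4931, 0.1361, 0.0295]
ee_rot: [3.141, 0.054, 0.0]
force: [-0.4, 0.3, 0.7]
width: 0.499
```

Released. Next I'll rise clear and back the arm away for a look.

Call:
{"method": "jog_arm", "body": {"moves": [{"xyz": [0,0,-0.3],"twist": [0,0,0],"grip": 0},{"xyz": [0,0,-0.8],"twist": [0,0,0],"grip": 0},{"xyz": [0,0,-1.6],"twist": [0,0,0],"grip": 0},{"xyz": [-0.2,0.6,-2.2],"twist": [0,0,0],"grip": 0},{"xyz": [-0.4,1.5,-2.4],"twist": [0,0,0],"grip": 0}]}}

```text
clock: 7.45
position: [0.4733, 0.046, 0.1758]
ee_rot: [-3.14, -0.059, -0.007]
force: [0.8, -0.9, -0.2]
width: 0.5
```

Call:
{"method": "jog_arm", "body": {"moves": [{"xyz": [-0.2,0.8,0],"twist": [0,0,0],"grip": 0},{"xyz": [-0.4,1.6,0],"twist": [0,0,0],"grip": 0},{"xyz": [-0.4,1.8,0],"twist": [0,0,0],"grip": 0}]}}

```text
clock: 7.82
position: [0.4509, -0.0667, 0.1736]
ee_rot: [3.14, 0.047, -0.001]
force: [0.4, -0.4, 0.2]
width: 0.5
```

```bash
python3 - <<'E'
from h import *
t=arm.get_image("top");s=arm.get_image("side");cv2.imwrite("pics/t7.png",t);cv2.imwrite("pics/s7.png",s)
cv2.imwrite("pics/p7.png",cv2.convertScaleAbs(np.hstack([cv2.resize(t[185:285,130:270],(400,286),interpolation=2),cv2.resize(s[240:400,150:360],(375,286),interpolation=2)]),alpha=1.3,beta=10))
print(wg(arm.observe()["position"]))
E
```

```text
[-0.09710389 -0.22121447  0.17355756]
```

View pics/p7.png

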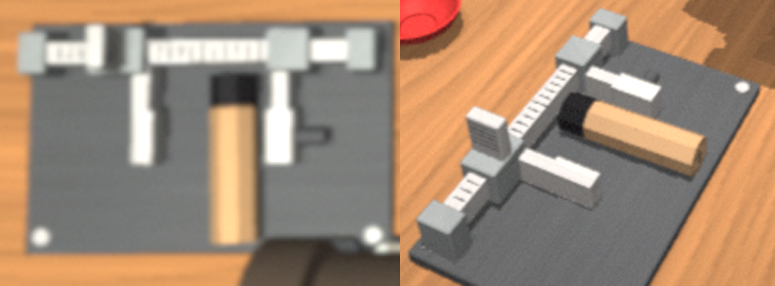

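The top view shows the blank lying on the bed along gauge x, with its collar near the beam and a clear gap to both jaws. In crop pixels it spans x 210 to 257 and y 75 to 243. The side view agrees that it lies flat. Next is the tab.

```bash
python3 - <<'E'
from h import *
f=400/140
px=lambda u,v:(130+u/f,185+v/2.86)
for u,v in((233,75),(235,243)): print(wg(onz("top",px(u,v),.0275)),wg(onz("top",px(u,v),.043)))
print("tab again",wg(tri(px(95,48),(150+487/375*210,240+114/286*160))[0]))
plan(gw(.0597,.0555,.16),GY)
E
```

```text
[ 0.0432804  -0.02141714  0.0275    ] [ 0.04202443 -0.02586163  0.043     ]
[-0.07725666 -0.02446363  0.0275    ] [-0.07639284 -0.02885455  0.043     ]
tab again [-0.0860099   0.00875056  0.18354174]
clock 7.925 pos [ 0.452  -0.0646  0.1736] F [0.08 0.47 0.43] w 0.501 
 xyz [2.608, -4.615, 0.225] twist [0.002, -0.002, -0.006]
```

Call:
{"method": "jog_arm", "body": {"moves": [{"xyz": [0.4,-0.8,0],"twist": [0,0,0],"grip": 0},{"xyz": [0.9,-1.6,0],"twist": [0,0,0],"grip": 0},{"xyz": [1.4,-2.5,0],"twist": [0,0,0],"grip": 0},{"xyz": [1.9,-3.4,0],"twist": [0,0,0],"grip": 0},{"xyz": [2.4,-4.2,0],"twist": [0,0,0],"grip": 0}]}}

```text
clock: 8.55
position: [0.5872, 0.1984, 0.1733]
ee_rot: [-3.14, -0.059, 0.0]
force: [0.6, -1.0, -0.1]
width: 0.499
```

```bash
python3 - <<'E'
from h import *
plan(gw(.0597,.0555,.13),GY)
E
```

```text
clock 8.55 pos [0.5872 0.1984 0.1733] F [ 0.58 -0.95 -0.09] w 0.499 
 xyz [0.22, -0.304, 0.722] twist [-0.008, 0.001, 0.028]
```

Call:
{"method": "jog_arm", "body": {"moves": [{"xyz": [0.2,-0.28,0.3],"twist": [0,0,0],"grip": 0},{"xyz": [0.2,-0.28,0.72],"twist": [0,0,0],"grip": 0},{"xyz": [0.2,-0.28,0.72],"twist": [0,0,0],"grip": 0},{"xyz": [0.2,-0.28,0.72],"twist": [0,0,0],"grip": 0}]}}

```text
clock: 9.05
position: [0.5986, 0.2116, 0.131]
ee_rot: [-3.141, -0.056, -0.001]
force: [-0.2, 0.8, 0.0]
width: 0.497
```

```bash
python3 - <<'E'
from h import *
plan(gw(.0597,.0555,.075),GY)
s=arm.get_image("side");t=arm.get_image("top")
cv2.imwrite("pics/p8.png",np.hstack([cv2.resize(s[190:400,120:330],(400,400)),cv2.resize(t[160:280,110:230],(400,400))]))
E
```

```text
clock 9.05 pos [0.5986 0.2116 0.131 ] F [-0.19  0.77  0.02] w 0.497 
 xyz [0.02, -0.09, 0.933] twist [-0.003, -0.002, 0.014]
```

View pics/p8.png

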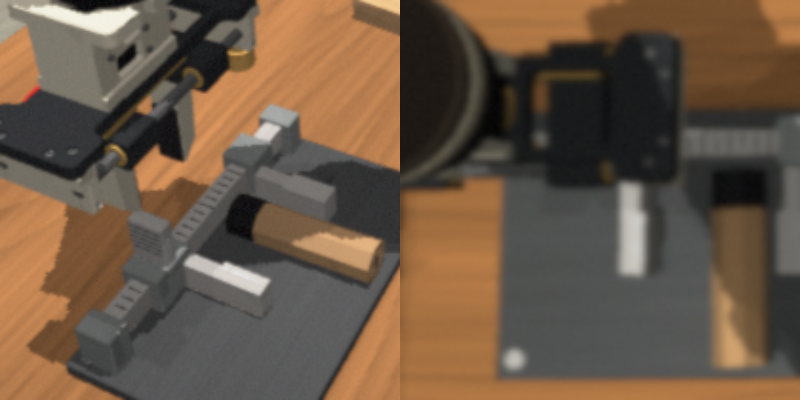

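The side view shows the tab top at crop (150,222), between the two fingertips at (118,195) and (177,145), and below them. That agrees with the planned straddle, so I'll descend and pinch lightly.

Call:
{"method": "jog_arm", "body": {"moves": [{"xyz": [0.02,-0.08,0.15],"twist": [0,0,0],"grip": 0},{"xyz": [0.02,-0.08,0.5],"twist": [0,0,0],"grip": 0},{"xyz": [0.02,-0.08,0.92],"twist": [0,0,0],"grip": 0},{"xyz": [0.02,-0.08,0.92],"twist": [0,0,0],"grip": 0},{"xyz": [0.02,-0.08,0.92],"twist": [0,0,0],"grip": 0}]}}

```text
clock: 9.78
position: [0.6001, 0.2158, 0.0759]
ee_rot: [-3.141, -0.054, -0.001]
force: [-0.3, -0.4, 0.5]
width: 0.5
```

Call:
{"method": "jog_arm", "body": {"moves": [{"xyz": [0,0,0],"twist": [0,0,0],"grip": 1},{"xyz": [0,0,0],"twist": [0,0,0],"grip": 1},{"xyz": [0,0,0],"twist": [0,0,0],"grip": 1},{"xyz": [0,0,0],"twist": [0,0,0],"grip": 1},{"xyz": [0,0,0],"twist": [0,0,0],"grip": 1}], "force": 10}}

```text
clock: 10.4
position: [0.5998, 0.2163, 0.0755]
ee_rot: [-3.14, -0.055, -0.001]
force: [-0.6, 2.7, 3.9]
width: 0.131
```

```bash
python3 - <<'E'
from h import *
plan(gw(.0597,.0555,.075),GY);print(wg(arm.observe()["position"]))
E
```

```text
clock 10.4 pos [0.5998 0.2163 0.0755] F [-0.55  2.67  3.94] w 0.131 
 xyz [-0.003, -0.013, 0.008] twist [-0.006, -0.004, 0.011]
[0.05987583 0.05470179 0.07550757]
```

Call:
{"method": "jog_arm", "body": {"moves": [{"xyz": [0,0.1,0],"twist": [0,0,0],"grip": 1},{"xyz": [0,0.22,0],"twist": [0,0,0],"grip": 1},{"xyz": [0,0.34,0],"twist": [0,0,0],"grip": 1},{"xyz": [0,0.45,0],"twist": [0,0,0],"grip": 1},{"xyz": [0,0.55,0],"twist": [0,0,0],"grip": 1}]}}

```text
clock: 11.02
position: [0.6009, 0.1818, 0.0755]
ee_rot: [-3.141, -0.054, -0.0]
force: [-1.5, 3.2, 6.9]
width: 0.129
```

Call:
{"method": "jog_arm", "body": {"moves": [{"xyz": [0,0.04,0],"twist": [0,0,0],"grip": 1},{"xyz": [0,0.07,0],"twist": [0,0,0],"grip": 1},{"xyz": [0,0.1,0],"twist": [0,0,0],"grip": 1},{"xyz": [0,0.13,0],"twist": [0,0,0],"grip": 1},{"xyz": [0,0.15,0],"twist": [0,0,0],"grip": 1}]}}

```text
clock: 11.65
position: [0.6011, 0.1733, 0.0755]
ee_rot: [-3.141, -0.054, -0.0]
force: [-1.7, 4.5, 5.9]
width: 0.132
```

```bash
cat > m.py <<'E'
from h import *
o=arm.observe();print(o["clock"],wg(o["position"]).round(4),np.round(o["force"],2),round(o["width"],3))
t=arm.get_image("top");s=arm.get_image("side")
f=[arm.observe()["force"]]
for k in range(4): arm.get_image("side");f.append(arm.observe()["force"])
print("F mean",np.mean(f,0).round(2),np.std(f,0).round(2),wg(arm.observe()["position"]).round(4))
E
python3 m.py
```

```text
11.65 [0.0597 0.0116 0.0755] [-1.65  4.53  5.88] 0.132
F mean [-1.53  3.27  6.16] [0.15 0.74 0.45] [0.0597 0.0114 0.0755]
```

Call:
{"method": "jog_arm", "body": {"moves": [{"xyz": [0,0.015,0],"twist": [0,0,0],"grip": 1},{"xyz": [0,0.03,0],"twist": [0,0,0],"grip": 1},{"xyz": [0,0.045,0],"twist": [0,0,0],"grip": 1},{"xyz": [0,0.045,0],"twist": [0,0,0],"grip": 1}]}}

```text
clock: 12.45
position: [0.6012, 0.1705, 0.0755]
ee_rot: [-3.141, -0.054, -0.0]
force: [-0.7, 3.1, 6.0]
width: 0.129
```

```bash
cat >> m.py <<'E'
c=cv2.resize(t[185:285,160:260],(400,400),interpolation=2);cv2.imwrite("pics/last.png",np.hstack([c,cv2.resize(s[240:380,180:320],(400,400),interpolation=2)]))
E
python3 m.py
```

```text
12.45 [0.0597 0.0088 0.0755] [-0.69  3.06  6.01] 0.129
F mean [-1.78  3.37  6.47] [0.21 0.12 0.66] [0.0597 0.0088 0.0755]
```

View pics/last.png

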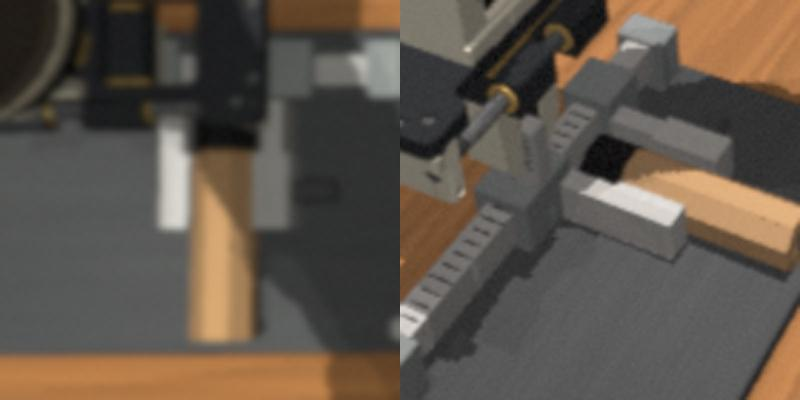

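The blank is almost against the fixed pad, with the sliding jaw touching or nearly touching its other side, and it lies along the jaws. The baseline sliding force is about 3.3 N, so I'll move on in fine steps.

Call:
{"method": "jog_arm", "body": {"moves": [{"xyz": [0,0.008,0],"twist": [0,0,0],"grip": 1},{"xyz": [0,0.016,0],"twist": [0,0,0],"grip": 1},{"xyz": [0,0.016,0],"twist": [0,0,0],"grip": 1}]}}

```text
clock: 13.12
position: [0.6012, 0.1696, 0.0755]
ee_rot: [-3.141, -0.054, -0.0]
force: [-2.3, 3.6, 5.4]
width: 0.127
```

```bash
python3 m.py
```

```text
13.125 [0.0597 0.0079 0.0755] [-2.26  3.61  5.43] 0.127
F mean [-1.74  3.65  6.37] [0.42 0.7  0.28] [0.0598 0.008  0.0755]
```

Call:
{"method": "jog_arm", "body": {"moves": [{"xyz": [0,0.01,0],"twist": [0,0,0],"grip": 1},{"xyz": [0,0.01,0],"twist": [0,0,0],"grip": 1}]}}

```text
clock: 13.68
position: [0.6012, 0.169, 0.0755]
ee_rot: [-3.141, -0.054, -0.0]
force: [-1.2, 3.8, 6.3]
width: 0.13
```

```bash
python3 m.py
```

```text
13.675 [0.0597 0.0073 0.0755] [-1.23  3.84  6.28] 0.13
F mean [-1.33  3.37  6.31] [0.55 0.45 0.32] [0.0597 0.0074 0.0755]
```

Call:
{"method": "jog_arm", "body": {"moves": [{"xyz": [0,0.01,0],"twist": [0,0,0],"grip": 1},{"xyz": [0,0.01,0],"twist": [0,0,0],"grip": 1}]}}

```text
clock: 14.22
position: [0.6012, 0.1686, 0.0755]
ee_rot: [-3.141, -0.054, -0.0]
force: [-0.8, 3.2, 5.8]
width: 0.131
```

```bash
python3 m.py
```

```text
14.225 [0.0597 0.0069 0.0755] [-0.8   3.18  5.83] 0.131
F mean [-1.12  4.48  5.68] [0.3  0.36 0.45] [0.0597 0.007  0.0755]
```

Call:
{"method": "jog_arm", "body": {"moves": [{"xyz": [0,0.01,0],"twist": [0,0,0],"grip": 1},{"xyz": [0,0.01,0],"twist": [0,0,0],"grip": 1}]}}

```text
clock: 14.78
position: [0.6013, 0.1684, 0.0755]
ee_rot: [-3.14, -0.055, -0.001]
force: [-2.2, 5.0, 5.7]
width: 0.13
```

```bash
python3 m.py
```

```text
14.775 [0.0597 0.0068 0.0755] [-2.25  4.96  5.71] 0.13
F mean [-1.46  5.34  5.38] [0.42 0.62 0.35] [0.0597 0.0069 0.0755]
```

Call:
{"method": "jog_arm", "body": {"moves": [{"xyz": [0,0.012,0],"twist": [0,0,0],"grip": 1},{"xyz": [0,0.012,0],"twist": [0,0,0],"grip": 1}]}}

```text
clock: 15.32
position: [0.6013, 0.1683, 0.0755]
ee_rot: [-3.139, -0.055, -0.001]
force: [-1.1, 6.7, 4.3]
width: 0.131
```

```bash
python3 m.py
```

```text
15.325 [0.0597 0.0066 0.0755] [-1.11  6.69  4.32] 0.131
F mean [-1.25  6.4   4.92] [0.51 0.58 0.19] [0.0597 0.0066 0.0755]
```

Call:
{"method": "jog_arm", "body": {"moves": [{"xyz": [0,0.012,0],"twist": [0,0,0],"grip": 1},{"xyz": [0,0.012,0],"twist": [0,0,0],"grip": 1}]}}

```text
clock: 15.88
position: [0.6013, 0.1681, 0.0755]
ee_rot: [-3.139, -0.056, -0.001]
force: [-1.4, 8.5, 3.5]
width: 0.134
```

```bash
python3 m.py
```

```text
15.875 [0.0597 0.0065 0.0755] [-1.44  8.47  3.51] 0.134
F mean [-1.14  8.08  4.15] [0.47 0.48 0.35] [0.0597 0.0065 0.0755]
```

Call:
{"method": "jog_arm", "body": {"moves": [{"xyz": [0,0,0],"twist": [0,0,0],"grip": 0.4},{"xyz": [0,0,0],"twist": [0,0,0],"grip": 0.4},{"xyz": [0,0,0],"twist": [0,0,0],"grip": 0.4},{"xyz": [0,0,0],"twist": [0,0,0],"grip": 0.4}]}}

```text
clock: 16.68
position: [0.6013, 0.166, 0.0749]
ee_rot: [3.141, 0.054, -0.001]
force: [0.4, -0.5, -0.1]
width: 0.301
```

Call:
{"method": "jog_arm", "body": {"moves": [{"xyz": [0,0,-0.3],"twist": [0,0,0],"grip": 0.4},{"xyz": [0,0,-0.8],"twist": [0,0,0],"grip": 0.4},{"xyz": [0,0,-1.5],"twist": [0,0,0],"grip": 0.4},{"xyz": [-0.2,0.6,-2.2],"twist": [0,0,0],"grip": 0.4},{"xyz": [-0.6,1.4,-2.5],"twist": [0,0,0],"grip": 0.4}]}}

```text
clock: 17.3
position: [0.5696, 0.0819, 0.229]
ee_rot: [-3.14, -0.058, -0.009]
force: [-0.4, -1.3, 1.0]
width: 0.301
```

Call:
{"method": "jog_arm", "body": {"moves": [{"xyz": [-0.4,0.8,0],"twist": [0,0,0],"grip": 0.4},{"xyz": [-0.8,1.6,0],"twist": [0,0,0],"grip": 0.4},{"xyz": [-1.2,2.4,0],"twist": [0,0,0],"grip": 0.4},{"xyz": [-1.6,3.0,0],"twist": [0,0,0],"grip": 0.4}]}}

```text
clock: 17.8
position: [0.4777, -0.104, 0.2265]
ee_rot: [3.14, 0.052, 0.002]
force: [0.2, 0.2, 0.3]
width: 0.299
```

```bash
sed -i 's/160:260\]/140:270]/' m.py; python3 m.py
```

```text
17.8 [-0.0728 -0.2615  0.2265] [0.18 0.19 0.27] 0.299
F mean [0.47 0.47 0.1 ] [0.29 0.37 0.35] [-0.0711 -0.2583  0.2259]
```

View pics/last.png

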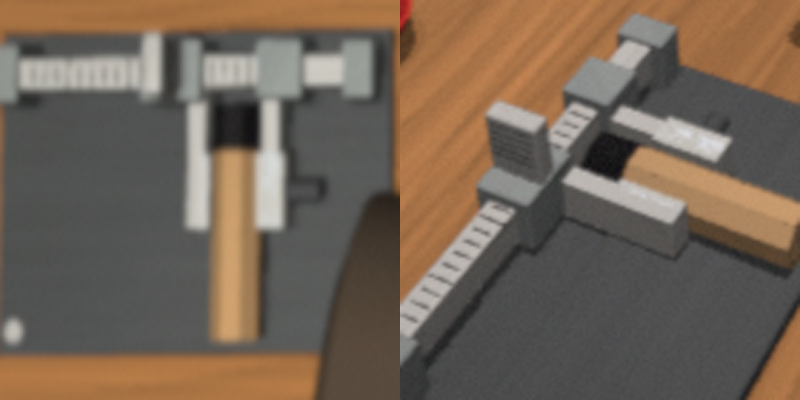

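Both jaws lie against the blank (crop x 210 to 260), the blank is flat and square to them, and the tab stands free. Handing in.

```bash
python3 -c "
from h import *
print(arm.sign_off())"
```

```text
the job is handed in; nothing more can be done
None
```

I placed the blank in the caliper, closed the jaws on it and handed the job in at about 18 s of the 51 s allowed. No verdict was reported.

**Placing:** I gripped the blank by its outer end and laid it collar first on the bed. Its centre came to about gauge x = -17 mm, some 10 mm clear of the fixed pad. I let go before touching the tab.

**Closing:** I pinched the tab and slid the jaw about 48 mm in ever finer steps. The push rose from about 3.3 N of sliding friction to about 8.1 N, so roughly 4.7 N bore on the blank. I estimate the jaw tilt at about 0.013 rad. The push held for about 0.4 s before I opened the fingers and withdrew.

**Last checks:** The final pictures show the blank flat, along both jaws and touching both of them, with the tab free. The arm never came near the other pieces.

**Not measured:**
- I couldn't read the contact force left after release. With about 3 N of friction holding the carriage, I expect it to be near 3 N.
- I didn't measure the pad's setting by touch; the picture put it at about 1 mm.
- While pinching the tab, the wrist showed a steady upward force of about 6 N that I did not explain, well below the limit.

One move call was refused for a missing twist key; I resent it and nothing was lost.

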